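Put the drip-coffee maker together on its tumbler

ROBOT

A 6-joint arm with a two-finger parallel gripper is mounted at the origin on the work surface. World frame = base frame: x ahead of the robot, y to its left, z up, the work surface at z = 0. Lengths are in m, angles in degrees, forces in N, time in s.
With the tool pointing down it reaches from about 0.35 to 0.875 m from the base axis. Payload 4.2 kg.
Tool frame: the origin (TCP) lies at the very end of the fingers, on their centre line; the grasp point (between the pads) lies 19 mm behind it; z points along the fingers, y is the line along which they close (so a half turn about z gives the same grasp; the last joint's range is limited). The gripper opens to 87 mm and grips with 3 to 60 N. Pads are 19 mm wide; open, the fingers measure 117 mm over their backs; the gripper's body (75 mm by 190 mm) begins 51 mm behind the grasp point.
Start: joints at [-53.537, 22.042, 0.453, 0, -68.411, -14.817], TCP at [0.231, -0.581, 0.223] pointing down, gripper open.
Joint ranges: [-179.83, 179.83], [-69.29, 118.12], [-61.27, 80.66], [-181.25, 117.63], [-171.15, -9.14], [-177.46, 177.46]. Speed limits (degrees/s): [159.86, 159.86, 180, 180, 180, 180].

INTERFACE

Orientations are given as a 3x3 rotation matrix whose columns are the frame's x, y, z axes.
In Python, from station import sense, cams, r gives the robot as it stands. The module is installed in compiled form; this text tells all that it offers.
- The arm moves only by the tool step_arm, never from a script. Its argument "targets" is text: rows parted by semicolons, each of 4 numbers parted by spaces: the shift along the tool's x, y, z in cm, then the turn about the tool's z in degrees. In form: x y z turn; .... A call has 1 to 12 rows; each row shifts and turns the commanded pose from where the row before left it, along the tool's axes as they then stand; what a row does not reach is not made up. A row lasts 1/12 s, in which the tool goes at most 41.7 mm and 7.16 degrees, less where a joint would pass 70% of its speed; a pose out of reach is approached as far as the arm can. A call with a gripper value outside its range is refused whole. "claw" is the finger opening in cm, from 0 to 8.7, set as the call begins (left out, the last holds). The fingers move at their own pace and stop on an object; the grip force is fixed at half the most. Time passes only in rows, so rows that do not move let the fingers close. It gives the time, the measured TCP pose, the force, the opening and the grip force at its end, in the units of the state.
- sense(): the state, without advancing time (a new reading comes with each control period).
- cams.capture(name): name is "scene" or "top"; returns a dict with "frame" (480x640x3 uint8, blue, green, red), "vertical_fov" (degrees; the focal length in pixels is half the picture's height over the tangent of half this angle, whatever the lens; pixels are square), "cx", "cy" (the principal point, pixels), "dist_coeffs" ([k1, k2, p1, p2, k3] as OpenCV has them; the pictures are not rectified), "eye" and "rotation" of the camera in the world. Camera axes: x right, y down, z forward; pixel columns grow to the right and rows downward; lengths in m; the calibration is good to about 2 mm. A picture is of the moment at which its call begins. There is no depth.
- r.finish_job(): hands the job in; it is judged then, once.
The state is a dict: "time_s": time; "joints": joint angles; "joint_velocities": joint speeds; "effort": joint torques, N m; "tcp_pos": TCP position; "ee_rot": TCP orientation; "wrist_force": force on the tool from outside, world axes, zero at the start; "moment": the same for the moment, N m; "gripper_width": opening from 0.0 (shut) to 1.0 (fully open); "gripper_force": force on a finger pad.
Only numpy, scipy, OpenCV 4.12 (cv2) and the standard library are available. Lean on these libraries where they do the work, as an engineer would, in place of code of your own. Each camera call takes 0.05 s, during which the arm holds its last target. There are 200 camera calls.

TASK

Put the washed drip-coffee maker together, from the bottom up and one piece at a time: stand the blue tumbler in the middle of the white saucer, set the steel filter centred on the tumbler's rim, put the press down inside the filter, then close the filter with its lid. Set every piece down gently, never letting it fall, and leave the green mug, the honey jar and the pepper mill where they are.

Things in the scene. Friction and masses are not known exactly. Their poses are not given: they have to be found in the camera images.
- saucer: White china saucer with small dark leaves on its rim, loose, 140 mm across, 18 mm high. Origin: centre of its underside, z up. The flat middle, about 88 mm across, lies 6 mm above the origin; from there the rim slopes up and out.
- tumbler_center (a point): Centre, half-way up (44 mm above its underside), of the blue ceramic tumbler: straight-sided, no handle, 68 mm across, 88 mm high, foot 58 mm across, mouth 60 mm across. About 220 g, z up. Gripped across its sides from above; it goes on the saucer first.
- filter_center (a point): Centre, half-way up (27 mm above its underside), of the steel coffee filter: a round pot 66 mm across, 54 mm high, open on top (62 mm inside, floor 3 mm thick), gripped across the pot; at its foot a flange 94 mm across, 3 mm thick, with two black ears 4 mm thick reaching 63 mm from the axis along its x. Underside flat, to rest on the tumbler's rim. About 110 g, z up.
- press_center (a point): Centre, half-way up (23.5 mm above its underside), of the steel press: perforated disc 54 mm across, 5 mm thick, lower edge bevelled, with an upright round stem 12 mm across, by which it is gripped, ending 47 mm above the underside. About 60 g, z up. Goes disc down into the filter (4 mm play all round) onto its floor; fingers letting go in there can open only a little.
- lid_knob (a point): Centre of the black knob (22 mm across, 22 mm high) on the steel lid, a shallow cap 77 mm across lying skirt down: its lower edge is 22 mm below this point, its top face 11 mm below, the knob's top 11 mm above. The cap is 3 mm thick on top; its skirt, 73 mm across inside and 8 mm deep, goes loosely over the filter's rim, on which the cap rests. About 80 g, z up.
- mug: Bystander: lime-green mug with a handle, 72 mm across, 90 mm high, the handle reaching 73 mm from the axis along its +y. Origin: centre of its underside.
- honey: Bystander: amber honey jar with a yellow cap, 62 mm across, 78 mm high. Origin: centre of its underside.
- mill: Bystander: dark wooden pepper mill, 52 mm across, 140 mm high. Origin: centre of its underside.

How it is judged (in metres and radians):
On the way, in this order (a step that is already met when the one before it is completed fails the run):
1. the tumbler stands upright in the middle of the saucer and is let go (horizontal distance between tumbler_center and saucer below 0.013 m and z of tumbler_center in the frame of saucer between 0.046 and 0.054 m and angle between tumbler_center's own z axis and vertical below 0.09 rad and contact force between the fingers and tumbler below 0.2 N), for 0.2 s.
2. the filter sits level and centred on the tumbler's rim and is let go (horizontal distance between filter_center and tumbler_center below 0.01 m and z of filter_center in the frame of tumbler_center between 0.067 and 0.075 m and angle between filter_center's own z axis and vertical below 0.09 rad and contact force between the fingers and filter below 0.2 N), for 0.2 s.
3. the press lies flat on the filter's floor and is let go (horizontal distance between press_center and filter_center below 0.007 m and z of press_center in the frame of filter_center between -0.0045 and 0.0035 m and angle between press_center's own z axis and vertical below 0.09 rad and contact force between the fingers and press below 0.2 N), for 0.2 s.
4. the lid sits level on the filter's rim and is let go (horizontal distance between lid_knob and filter_center below 0.007 m and z of lid_knob in the frame of filter_center between 0.034 and 0.042 m and angle between lid_knob's own z axis and vertical below 0.09 rad and contact force between the fingers and lid below 0.2 N), for 0.2 s.
At the end, for the whole second after the job is handed in: Tumbler upright on the saucer within 13 mm of its centre; filter level on the tumbler's rim within 10 mm of its axis; press flat on the filter's floor; lid level on the filter's rim within 7 mm of its axis (heights to 4 mm, tilts under 0.09 rad); all four released and at rest (all of step 1 and all of step 2 and all of step 3 and all of step 4 and linear speed of each of tumbler, filter, press, lid below 0.02 m/s); the robot touches nothing.
It fails at once if a piece of the coffee maker was let fall (it moved faster than 0.6 m/s, a fall of about 2 cm, while not held) ((linear speed of tumbler above 0.6 m/s and contact force between the fingers and tumbler below 0.2 N) or (linear speed of filter above 0.6 m/s and contact force between the fingers and filter below 0.2 N) or (linear speed of press above 0.6 m/s and contact force between the fingers and press below 0.2 N) or (linear speed of lid above 0.6 m/s and contact force between the fingers and lid below 0.2 N)).
It fails at once if the mug, honey jar or pepper mill was moved by more than 20 mm or tipped (distance of any of mug, honey, mill from where it was at the start of the episode above 0.02 m or angle between any of mug, honey, mill's own z axis and vertical above 0.4 rad).
It also fails if it takes over 128 s, if anything falls off the work surface, if the arm or the gripper's body presses on something with over 40 N, if the wrist force passes 120 N, or if a joint passes its speed limit or range.

## Working session

There is one attempt and no reset: what is moved stays moved. The work goes in short steps, Python scripts to look and compute and a tool call to move; the robot and the scene stay as the last step left them, time stands still between calls to the robot, and variables do not carry over. Pictures are saved under pics/ and viewed, at most 14 in all, crops included, and the job is handed in when it is done.

Besides the shell and the picture viewer there is one more tool, called as name(argument=value, ...) on one line, values as JSON. step_arm: Moves the arm, as the interface text tells. Its arguments: {"type":"object","properties":{"targets":{"type":"string"},"claw":{"type":"number"}},"required":["targets"]}

```bash
mkdir -p pics; cat > h.py <<'E'
import numpy as np, cv2
from station import sense, cams, r
def cap(n,save=None):
    c=cams.capture(n)
    if save: cv2.imwrite('pics/'+save,c['frame'])
    return c
def K(c):
    f=240/np.tan(np.radians(c['vertical_fov'])/2)
    return np.array([[f,0,c['cx']],[0,f,c['cy']],[0,0,1.]])
def rays(c,px):
    p=cv2.undistortPoints(np.array(px,float).reshape(-1,1,2),K(c),np.array(c['dist_coeffs'],float)).reshape(-1,2)
    d=np.c_[p,np.ones(len(p))]@np.array(c['rotation']).T
    return np.array(c['eye']),d/np.linalg.norm(d,axis=1)[:,None]
def onz(c,px,z):
    e,d=rays(c,px); return e+d*((z-e[2])/d[:,2])[:,None]
def tri(c1,p1,c2,p2):
    e1,d1=rays(c1,[p1]); e2,d2=rays(c2,[p2]); d1=d1[0]; d2=d2[0]
    s=np.linalg.lstsq(np.c_[d1,-d2],e2-e1,rcond=None)[0]
    a=e1+s[0]*d1; b=e2+s[1]*d2
    return (a+b)/2, np.linalg.norm(a-b)
E
python3 - <<'E'
from h import *
for n in('scene','top'):
    c=cap(n,n+'0.png'); print(n,c['eye'],np.array(c['rotation']).round(3).tolist(),c['vertical_fov'],c['cx'],c['cy'],c['dist_coeffs'])
s=sense(); print(s['time_s'],s['tcp_pos'],np.array(s['ee_rot']).round(3).tolist(),s['gripper_width'])
E
```

```text
scene [ 0.88453375 -0.40663308  0.9962314 ] [[0.805, 0.512, -0.299], [0.593, -0.701, 0.395], [-0.007, -0.495, -0.869]] 46.96479630408665 319.8231764574401 228.62413330329053 [-0.02876117  0.          0.          0.          0.        ]
top [ 0.34631318 -0.00527746  1.02367158] [[0.003, -0.981, 0.196], [-1.0, -0.001, 0.011], [-0.011, -0.196, -0.981]] 47.85453060797851 325.32299519755065 234.8981454208812 [-0.16569687  0.          0.          0.          0.        ]
0.1 [ 0.23035128 -0.5804082   0.22158825] [[-0.93, -0.369, -0.001], [-0.369, 0.93, 0.002], [0.0, 0.002, -1.0]] 1.0028769123376384
```

View pics/scene0.png

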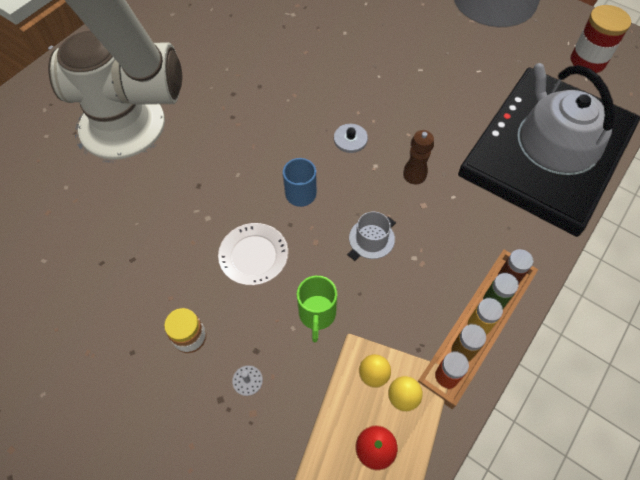

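View pics/top0.png

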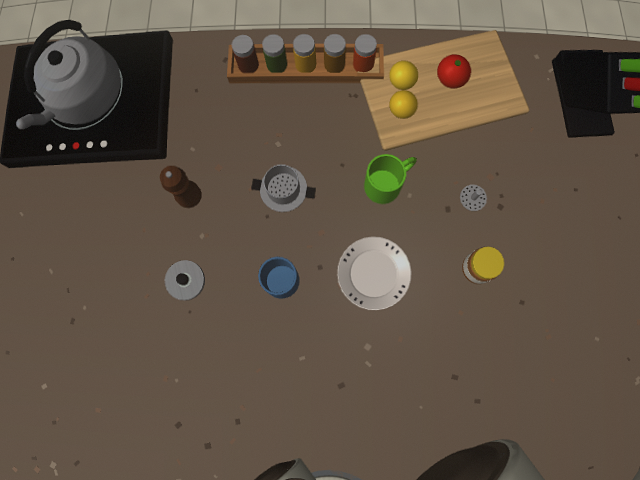

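The scene view shows the tumbler at about (300,182), saucer (253,253), filter (373,235), press (247,380), lid (351,137), mug (317,303), honey jar (185,328) and mill (418,158). In the top view they are at tumbler (279,277), saucer (374,273), filter (283,187), press (474,197), lid (184,280), mill (178,185), mug (385,180) and honey jar (486,265). I'll enlarge the pieces for a closer measurement.

```bash
python3 - <<'E'
import cv2,numpy as np
t=cv2.imread('pics/top0.png');s=cv2.imread('pics/scene0.png')
def cr(im,x,y,h=33): return cv2.resize(im[y-h:y+h,x-h:x+h],(200,200),interpolation=cv2.INTER_CUBIC)
T=[(279,277),(374,273),(283,187),(474,197)]; S=[(300,182),(253,253),(373,235),(247,380)]
h=[33,45,40,25]
a=np.hstack([cr(t,*p,k) for p,k in zip(T,h)]);b=np.hstack([cr(s,*p,k) for p,k in zip(S,h)])
c=np.hstack([cr(t,184,280,25),cr(s,351,137,25),cr(t,178,185,33),cr(s,418,158,33)])
cv2.imwrite('pics/comp.png',np.vstack([a,b,c]))
E
```

```text
(no output)
```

View pics/comp.png

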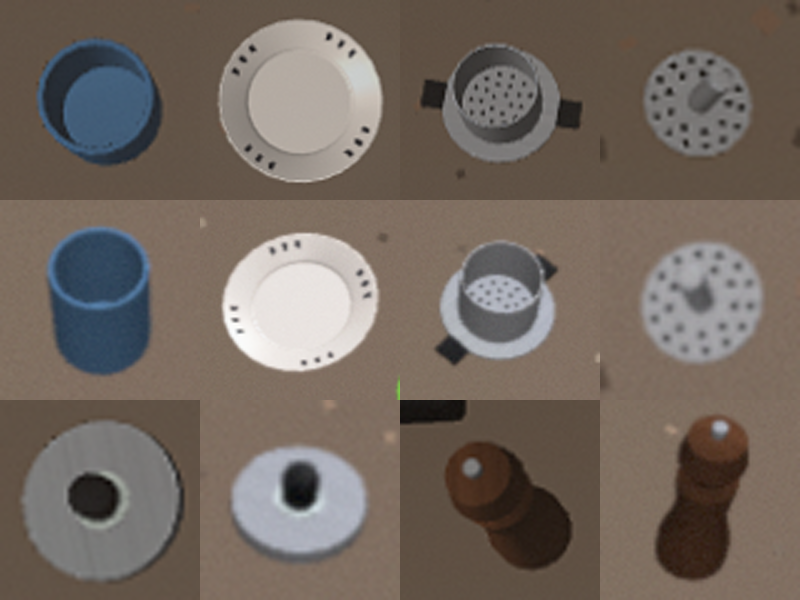

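The composite shows all rims cleanly: tumbler rim centre at about (277.8,276.2) top and (299.7,171.3) scene. The filter ears' midpoint is at about (283.4,188.8) top and (372,238.4) scene. I'll triangulate these, plus contour fits on planes.

```bash
cat > m0.py <<'E'
from h import *
t=cap('top');s=cap('scene')
def nat(cx,cy,h,u,v): k=2*h/200; return (cx-h+u*k-.5+.5*k,cy-h+v*k-.5+.5*k)
P={'tumbler rim':(nat(279,277,33,96.5,97.5),nat(300,182,33,99,67.5)),
'saucer rim':(nat(374,273,45,100.5,100.5),nat(253,253,45,100,102)),
'filter rim':(nat(283,187,40,98.5,85),nat(373,235,40,100.5,76)),
'ears':(nat(283,187,40,101,104.5),nat(373,235,40,97.5,108.5)),
'earL':(nat(283,187,40,33,95),nat(373,235,40,143,68)),
'earR':(nat(283,187,40,169,114),nat(373,235,40,52,149)),
'press disc':(nat(474,197,25,97,103),nat(247,380,25,101,101)),
'press stem top':(nat(474,197,25,122,77),nat(247,380,25,90,73)),
'lid cap':(nat(184,280,25,101,100),nat(351,137,25,99,100)),
'knob top':(nat(184,280,25,92,94),nat(351,137,25,100,74)),
'mill top':(nat(178,185,33,71,67),nat(418,158,33,119,28)),
'mug':((386,175),(318,293)),'honey cap':((488,263),(182,324))}
for n,(a,b) in P.items():
    p,e=tri(t,a,s,b); print(n,(p*1000).round(1),'gap %.1f'%(e*1000))
def circ(c,mask,z,n):
    cs,_=cv2.findContours(mask.astype(np.uint8),cv2.RETR_EXTERNAL,cv2.CHAIN_APPROX_NONE)
    q=max(cs,key=cv2.contourArea).reshape(-1,2); q=cv2.convexHull(q).reshape(-1,2)
    w=onz(c,q,z)[:,:2]; A=np.c_[2*w,np.ones(len(w))]; x=np.linalg.lstsq(A,(w**2).sum(1),rcond=None)[0]
    print(n,(x[:2]*1000).round(1),'d %.1f'%(2000*np.sqrt(x[2]+x[:2]@x[:2])))
for c,(u,v),nm in((t,(374,273),'top'),(s,(253,253),'scene')):
    m=np.zeros((480,640),bool);f=c['frame'].astype(int);m[v-50:v+50,u-50:u+50]=True
    circ(c,m&(f.min(2)>(110 if nm=='top' else 150)),.018,'saucer '+nm)
for c,(u,v),nm in((t,(474,197),'top'),(s,(247,380),'scene'),(t,(184,280),'toplid'),(s,(351,137),'scenelid')):
    m=np.zeros((480,640),bool);f=c['frame'].astype(int);m[v-24:v+24,u-24:u+24]=True
    circ(c,m&(f[...,0]>f[...,2]-8)&(f[...,0]>75),.005 if 'lid' not in nm else .011,'press/lid '+nm)
E
python3 m0.py
```

```text
tumbler rim [460.4  88.3  90.6] gap 0.5
saucer rim [474.4 -85.8  18. ] gap 1.4
filter rim [641.6  86.3  61. ] gap 0.4
ears [642.5  89.    5.4] gap 0.4
earL [651.1 143.5   4.2] gap 0.7
earR [634.1  35.5   7.5] gap 0.3
press disc [ 624.2 -283.9    8.3] gap 1.4
press stem top [ 624.6 -283.6   54.5] gap 0.4
lid cap [460.8 274.1  14.8] gap 1.2
knob top [461.1 272.1  39.2] gap 0.3
mill top [629.6 276.7 143.2] gap 1.9
mug [ 645.8 -102.7   86.8] gap 4.5
honey cap [ 485.5 -285.9   74.2] gap 1.8
saucer top [475.5 -85.2] d 138.4
saucer scene [472.4 -84.6] d 138.9
press/lid top [ 625.7 -284.1] d 52.3
press/lid scene [ 623.3 -284.1] d 52.3
press/lid toplid [461.5 275.5] d 75.5
press/lid scenelid [460.1 274.3] d 80.0
```

Both views agree to about 2 mm: tumbler (460,88), saucer (474,-85), filter (642,88), press (624.5,-284), lid (460.5,274), mill (630,277) and mug (646,-103), all in mm. For precision I'll squeeze each round piece twice at 90°, which centres it on the TCP. First I move above the tumbler.

step_arm(targets="0 0 0 5.4;0 0 0 5.4;0 0 0 5.4;0 0 0 5.4;-0.6 1.8 0 0;-1.28 3.7 0 0;-1.28 3.7 0 0;-1.28 3.7 0 0;-1.28 3.7 0 0;-1.28 3.7 0 0;-1.28 3.7 0 0;-1.28 3.7 0 0", claw=8.7)

```text
time_s: 1.2
tcp_pos: [0.3259, -0.302, 0.2225]
ee_rot: [[-1.0, -0.0, 0.0], [-0.0, 1.0, 0.0], [-0.0, 0.0, -1.0]]
wrist_force: [0.6, -0.2, -0.8]
gripper_width: 0.998
gripper_force: 0.0
```

step_arm(targets="-1.28 3.7 0 0;-1.28 3.7 0 0;-1.28 3.7 0 0;-1.28 3.7 0 0;-1.28 3.7 0 0;-1.28 3.7 0 0;-1.28 3.7 0 0;-1.28 3.7 0 0;-1.28 3.7 0 0;-1.28 3.7 0 0;-0.6 2 0 0;0 0 0 0")

```text
time_s: 2.2
tcp_pos: [0.461, 0.0898, 0.2223]
ee_rot: [[-1.0, -0.005, 0.001], [-0.005, 1.0, 0.0], [-0.001, 0.0, -1.0]]
wrist_force: [-0.2, -0.4, -0.7]
gripper_width: 0.997
gripper_force: 0.0
```

```bash
cat > go.py <<'E'
import sys
from h import *
# usage: go.py x y z [yaw] (mm) -> tool shift in cm and turn
s=sense();p=np.array(s['tcp_pos']);R=np.array(s['ee_rot'])
a=[float(v) for v in sys.argv[1:]]
yaw=np.degrees(np.arctan2(R[1,0],R[0,0]))%360
print('t %.2f tcp'%s['time_s'],(p*1000).round(1),'yaw %.2f'%yaw,'tilt z',R[:2,2].round(4),'w %.1f'%(s['gripper_width']*87),'gf',np.round(s['gripper_force'],1),'F',np.round(s['wrist_force'],1))
if len(a)>2: print('tool shift cm',(R.T@(np.array(a[:3])/1000-p)*100).round(2),'turn',round(yaw-a[3],2) if len(a)>3 else '')
E
python3 go.py 460.4 88.3 26 180
```

```text
t 2.20 tcp [461.   89.8 222.3] yaw 180.29 tilt z [0.0007 0.0004] w 86.7 gf 0.0 F [-0.2 -0.4 -0.7]
tool shift cm [ 0.07 -0.16 19.63] turn 0.29
```

step_arm(targets="0 -0.16 3 0;0 0 3.5 0;0 0 3.5 0;0 0 3.5 0;0 0 3 0;0 0 2 0;0 0 1 0;0 0 0 0")

```text
time_s: 2.87
tcp_pos: [0.4577, 0.0833, 0.0252]
ee_rot: [[-1.0, 0.0, -0.006], [0.0, 1.0, -0.003], [0.006, -0.003, -1.0]]
wrist_force: [-0.3, 0.2, 0.7]
gripper_width: 1.001
gripper_force: 0.0
```

step_arm(targets="0 0 0 0;0 0 0 0;0 0 0 0;0 0 0 0;0 0 0 0;0 0 0 0;0 0 0 0;0 0 0 0", claw=6.9)

```text
time_s: 3.53
tcp_pos: [0.4602, 0.0851, 0.028]
ee_rot: [[-1.0, -0.001, 0.001], [-0.001, 1.0, 0.001], [-0.001, 0.001, -1.0]]
wrist_force: [0.0, 1.9, 2.1]
gripper_width: 0.793
gripper_force: 1.1
```

```bash
python3 go.py
```

```text
t 3.53 tcp [460.2  85.1  28. ] yaw 180.06 tilt z [0.0014 0.0008] w 69.0 gf 1.1 F [0.  1.9 2.1]
```

step_arm(targets="0 0 0 0;0 0 0 0;0 0 0 0;0 0 0 -3;0 0 0 -7;0 0 0 -7;0 0 0 -7;0 0 0 -7;0 0 0 -7;0 0 0 -7;0 0 0 -7;0 0 0 -7", claw=8.7)

```text
time_s: 4.53
tcp_pos: [0.459, 0.0841, 0.0272]
ee_rot: [[-0.509, -0.861, -0.002], [-0.861, 0.509, -0.001], [0.002, 0.001, -1.0]]
wrist_force: [-1.0, -0.8, 0.2]
gripper_width: 1.001
gripper_force: 0.0
```

step_arm(targets="0 0 0 -7;0 0 0 -7;0 0 0 -7;0 0 0 -7;0 0 0 -3;0 0 0 0;0 0 0 0;0 0 0 0")

```text
time_s: 5.2
tcp_pos: [0.4593, 0.0844, 0.0274]
ee_rot: [[-0.001, -1.0, -0.001], [-1.0, 0.001, -0.0], [0.0, 0.001, -1.0]]
wrist_force: [-0.0, -0.8, 0.7]
gripper_width: 0.999
gripper_force: 0.0
```

```bash
python3 go.py
```

```text
t 5.20 tcp [459.3  84.4  27.4] yaw 269.96 tilt z [-0.0007 -0.0004] w 86.9 gf 0.0 F [-0.  -0.8  0.7]
```

step_arm(targets="0 0 0 0;0 0 0 0;0 0 0 0;0 0 0 0;0 0 0 0;0 0 0 0;0 0 0 0;0 0 0 0;0 0 0 0", claw=6)

```text
time_s: 5.95
tcp_pos: [0.4595, 0.0846, 0.0275]
ee_rot: [[0.001, -1.0, -0.0], [-1.0, -0.001, -0.0], [0.0, 0.0, -1.0]]
wrist_force: [-1.5, 0.0, 0.9]
gripper_width: 0.76
gripper_force: 29.7
```

```bash
python3 go.py 474 -85 138 270
```

```text
t 5.95 tcp [459.5  84.6  27.5] yaw 270.04 tilt z [-0.0003 -0.0001] w 66.1 gf 29.7 F [-1.5  0.   0.9]
tool shift cm [ 16.97  -1.44 -11.04] turn 0.04
```

step_arm(targets="0 0 -0.3 0;0 0 -1 0;0 0 -1.7 0;0 0 -1.5 0;0 0 -0.8 0;1 -0.1 0 0;2 -0.2 0 0;2.5 -0.24 0 0;3 -0.3 0 0;3 -0.3 0 0;2.5 -0.2 0 0;2 -0.1 0 0")

```text
time_s: 6.95
tcp_pos: [0.4731, -0.0776, 0.0795]
ee_rot: [[-0.001, -1.0, -0.002], [-1.0, 0.001, -0.0], [0.0, 0.002, -1.0]]
wrist_force: [0.4, 0.6, -1.8]
gripper_width: 0.765
gripper_force: 29.7
```

step_arm(targets="1 0 0 0;0 0 0 0;0 0 0 0;0 0 0 0;0 0 0 0")

```text
time_s: 7.37
tcp_pos: [0.4741, -0.0846, 0.0804]
ee_rot: [[0.002, -1.0, -0.0], [-1.0, -0.002, 0.0], [-0.0, 0.0, -1.0]]
wrist_force: [-0.3, 1.0, -1.9]
gripper_width: 0.755
gripper_force: 29.7
```

```bash
python3 go.py 474 -85 34 270; python3 - <<'E'
from h import *
t=cap('top');s=cap('scene')
cv2.imwrite('pics/p1.png',np.hstack([cv2.resize(t['frame'][200:350,290:460],(400,353)),cv2.resize(s['frame'][150:300,170:340],(400,353))]))
E
```

```text
t 7.37 tcp [474.1 -84.6  80.4] yaw 270.11 tilt z [-0.0003  0.0001] w 65.7 gf 29.7 F [-0.3  1.  -1.9]
tool shift cm [0.04 0.01 4.64] turn 0.11
```

View pics/p1.png

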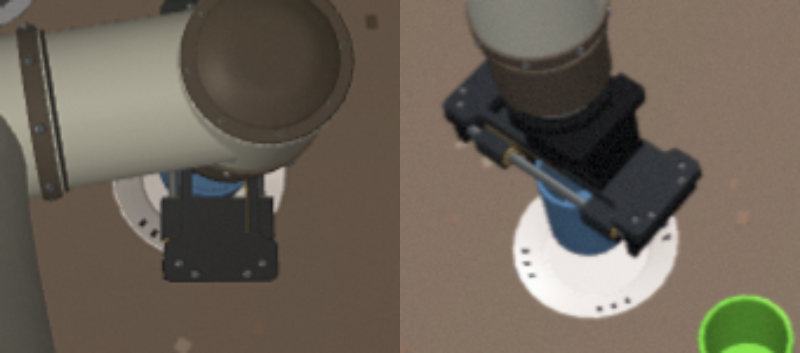

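The tumbler is held upright over the saucer (top view about (200,185) in the crop, saucer ring around it). I'll lower it until the wrist force shows contact.

step_arm(targets="0 0 0.5 0;0 0 1 0;0 0 1 0;0 0 1 0;0 0 0.6 0;0 0 0.2 0;0 0 0.1 0;0 0 0.1 0;0 0 0.1 0;0 0 0 0;0 0 0 0")

```text
time_s: 8.38
tcp_pos: [0.4744, -0.0853, 0.0349]
ee_rot: [[0.001, -1.0, 0.001], [-1.0, -0.001, 0.0], [-0.0, -0.001, -1.0]]
wrist_force: [0.1, 1.0, -2.6]
gripper_width: 0.762
gripper_force: 29.7
```

```bash
python3 go.py
```

```text
t 8.38 tcp [474.4 -85.3  34.9] yaw 270.05 tilt z [0.0007 0.0001] w 66.3 gf 29.7 F [ 0.1  1.  -2.6]
```

step_arm(targets="0 0 0.05 0;0 0 0.05 0;0 0 0.05 0;0 0 0 0;0 0 0 0")

```text
time_s: 8.8
tcp_pos: [0.4743, -0.0853, 0.0335]
ee_rot: [[0.001, -1.0, 0.0], [-1.0, -0.001, -0.0], [0.0, -0.0, -1.0]]
wrist_force: [-1.5, 0.2, 3.4]
gripper_width: 0.764
gripper_force: 29.7
```

Contact is made. Releasing and rising, then on to the filter.

step_arm(targets="0 0 0 0;0 0 0 0;0 0 0 0;0 0 0 0;0 0 -1 0;0 0 -2 0;0 0 -3 0;0 0 -3.5 0;0 0 -3.5 0;0 0 -2 0;0 0 -0.5 0;0 0 0 0", claw=8.7)

```text
time_s: 9.8
tcp_pos: [0.4751, -0.0852, 0.1897]
ee_rot: [[0.001, -1.0, 0.004], [-1.0, -0.001, 0.001], [-0.001, -0.004, -1.0]]
wrist_force: [0.3, -0.2, -0.9]
gripper_width: 1.005
gripper_force: 0.0
```

```bash
python3 go.py 642 88 188 270
```

```text
t 9.80 tcp [475.1 -85.2 189.7] yaw 270.04 tilt z [0.0043 0.0007] w 87.4 gf 0.0 F [ 0.3 -0.2 -0.9]
tool shift cm [-17.3  -16.7    0.25] turn 0.04
```

step_arm(targets="-1.5 -1.4 0 0;-2.3 -2.2 0 0;-2.3 -2.2 0 0;-2.3 -2.2 0 0;-2.3 -2.2 0 0;-2.3 -2.2 0 0;-2.3 -2.2 0 0;-1.5 -1.4 0 0;-0.5 -0.7 0 0;0 0 0 0;0 0 0 0;0 0 0 0")

```text
time_s: 10.8
tcp_pos: [0.6399, 0.0868, 0.1872]
ee_rot: [[-0.0, -1.0, -0.002], [-1.0, 0.0, -0.001], [0.001, 0.002, -1.0]]
wrist_force: [-0.7, -0.1, 0.2]
gripper_width: 0.998
gripper_force: 0.0
```

```bash
python3 go.py 642 88 17 270; python3 m0.py | grep -v lid | head -0; python3 - <<'E'
from h import *
s=cap('scene');t=cap('top')
f=s['frame'].astype(int)
m=(f[...,0]>f[...,2]*1.5)&(f[...,0]>60); m[:,:200]=0; m[:,320:]=0; m[:190]=0;m[320:]=0
ys,xs=np.nonzero(m); print('blue scene',xs.min(),xs.max(),ys.min(),ys.max())
cv2.imwrite('pics/p2.png',np.hstack([cv2.resize(t['frame'][200:350,290:460],(400,353)),cv2.resize(s['frame'][150:300,170:340],(400,353))]))
E
```

```text
t 10.80 tcp [639.9  86.8 187.2] yaw 269.99 tilt z [-0.0022 -0.0006] w 86.8 gf 0.0 F [-0.7 -0.1  0.2]
tool shift cm [-0.13 -0.25 17.02] turn -0.01
blue scene 232 268 220 268
```

View pics/p2.png

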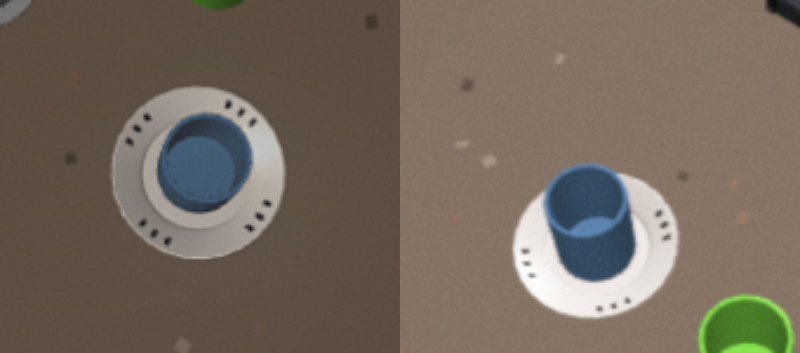

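The tumbler stands upright in the saucer: rim centre at crop (205,159) top and (187,200) scene, saucer flat around it. I'll triangulate it and descend on the filter.

```bash
python3 - <<'E'
from h import *
s=cap('scene');t=cap('top')
k=.425
print(tri(t,(290+205*k,200+159*k),s,(170+187*k,150+200*k)), tri(t,(290+198*k,200+172*k),s,(170+196*k,150+245*k)))
f=t['frame'].astype(int)
E
```

```text
(array([ 0.47495764, -0.08462225,  0.09254184]), np.float64(0.0008868335186492952)) (array([ 0.4747758 , -0.0858468 ,  0.01585984]), np.float64(0.00010925661552681597))
```

step_arm(targets="-0.1 -0.25 2 0;0 0 3.5 0;0 0 3.5 0;0 0 3 0;0 0 2.5 0;0 0 1.5 0;0 0 1 0;0 0 0 0;0 0 0 0")

```text
time_s: 11.85
tcp_pos: [0.6439, 0.0888, 0.0185]
ee_rot: [[0.001, -1.0, 0.001], [-1.0, -0.001, -0.0], [0.0, -0.001, -1.0]]
wrist_force: [-0.8, 0.1, -0.1]
gripper_width: 1.004
gripper_force: 0.0
```

step_arm(targets="0 0 0 0;0 0 0 0;0 0 0 0;0 0 0 0;0 0 0 0;0 0 0 0;0 0 0 0;0 0 0 0", claw=6.7)

```text
time_s: 12.52
tcp_pos: [0.6433, 0.0888, 0.0181]
ee_rot: [[0.001, -1.0, -0.0], [-1.0, -0.001, -0.0], [0.0, 0.0, -1.0]]
wrist_force: [-0.7, -0.2, 0.2]
gripper_width: 0.771
gripper_force: 0.6
```

```bash
python3 go.py
```

```text
t 12.52 tcp [643.3  88.8  18.1] yaw 270.05 tilt z [-0.0005 -0.0002] w 67.1 gf 0.6 F [-0.7 -0.2  0.2]
```

step_arm(targets="0 0 0 0;0 0 0 0;0 0 0 0;0 0 0 3;0 0 0 7;0 0 0 7;0 0 0 7;0 0 0 7;0 0 0 7;0 0 0 7;0 0 0 7;0 0 0 7", claw=8.7)

```text
time_s: 13.52
tcp_pos: [0.6438, 0.0889, 0.018]
ee_rot: [[-0.86, -0.511, 0.0], [-0.511, 0.86, 0.0], [-0.0, -0.0, -1.0]]
wrist_force: [0.2, -0.4, -0.6]
gripper_width: 1.002
gripper_force: 0.0
```

step_arm(targets="0 0 0 7;0 0 0 7;0 0 0 7;0 0 0 7;0 0 0 3;0 0 0 0;0 0 0 0;0 0 0 0")

```text
time_s: 14.18
tcp_pos: [0.6436, 0.0889, 0.018]
ee_rot: [[-1.0, -0.002, 0.0], [-0.002, 1.0, 0.0], [-0.0, 0.0, -1.0]]
wrist_force: [0.2, -1.4, -0.1]
gripper_width: 1.004
gripper_force: 0.0
```

step_arm(targets="0 0 0 0;0 0 0 0;0 0 0 0;0 0 0 0;0 0 0 0;0 0 0 0;0 0 0 0;0 0 0 0;0 0 0 0", claw=5.8)

```text
time_s: 14.93
tcp_pos: [0.6436, 0.0889, 0.0181]
ee_rot: [[-1.0, -0.001, 0.0], [-0.001, 1.0, 0.0], [-0.0, 0.0, -1.0]]
wrist_force: [-0.0, 0.3, 0.7]
gripper_width: 0.75
gripper_force: 30.0
```

```bash
python3 go.py 474.3 -85 180 180
```

```text
t 14.93 tcp [643.6  88.9  18.1] yaw 180.05 tilt z [0.0002 0.0001] w 65.3 gf 30.0 F [-0.   0.3  0.7]
tool shift cm [ 16.94 -17.38 -16.2 ] turn 0.05
```

step_arm(targets="0 0 -0.3 0;0 0 -1 0;0 0 -2 0;0 0 -3 0;0 0 -3 0;0 0 -3 0;0 0 -2 0;0 0 -1.2 0;0 0 -0.5 0;0.5 -0.5 0 0;1.2 -1.2 0 0;1.8 -1.8 0 0")

```text
time_s: 15.93
tcp_pos: [0.6078, 0.0539, 0.1762]
ee_rot: [[-1.0, -0.002, -0.002], [-0.002, 1.0, -0.0], [0.002, -0.0, -1.0]]
wrist_force: [0.1, -0.1, -1.5]
gripper_width: 0.755
gripper_force: 30.0
```

step_arm(targets="2 -2.1 0 0;2 -2.1 0 0;2 -2.1 0 0;2 -2.1 0 0;2 -2.1 0 0;1.6 -1.6 0 0;1.2 -1.2 0 0;0.5 -0.5 0 0;0 0 0 0;0 0 0 0;0 0 0 0;0 0 0 0")

```text
time_s: 16.93
tcp_pos: [0.4766, -0.0837, 0.1779]
ee_rot: [[-1.0, -0.002, 0.0], [-0.002, 1.0, -0.0], [-0.0, -0.0, -1.0]]
wrist_force: [-0.2, -0.8, -0.6]
gripper_width: 0.756
gripper_force: 30.0
```

```bash
python3 go.py 474.3 -85.2 114 180
```

```text
t 16.93 tcp [476.6 -83.7 177.9] yaw 180.10 tilt z [ 0.0001 -0.    ] w 65.8 gf 30.0 F [-0.2 -0.8 -0.6]
tool shift cm [ 0.23 -0.15  6.39] turn 0.1
```

step_arm(targets="0.23 -0.15 0.5 0;0 0 1.2 0;0 0 1.5 0;0 0 1.3 0;0 0 0.9 0;0 0 0.4 0;0 0 0.2 0;0 0 0.1 0;0 0 0 0;0 0 0 0")

```text
time_s: 17.77
tcp_pos: [0.4739, -0.0858, 0.1176]
ee_rot: [[-1.0, -0.001, 0.001], [-0.001, 1.0, 0.0], [-0.001, 0.0, -1.0]]
wrist_force: [-0.1, -1.0, -2.6]
gripper_width: 0.755
gripper_force: 30.0
```

step_arm(targets="0 0 0.1 0;0 0 0.1 0;0 0 0.1 0;0 0 0 0;0 0 0 0")

```text
time_s: 18.18
tcp_pos: [0.4733, -0.0858, 0.1141]
ee_rot: [[-1.0, -0.001, -0.0], [-0.001, 1.0, -0.0], [0.0, -0.0, -1.0]]
wrist_force: [0.5, -0.3, -0.9]
gripper_width: 0.75
gripper_force: 30.0
```

```bash
python3 go.py 474.3 -85.2 112 180
```

```text
t 18.18 tcp [473.3 -85.8 114.1] yaw 180.04 tilt z [-0. -0.] w 65.3 gf 30.0 F [ 0.5 -0.3 -0.9]
tool shift cm [-0.1   0.06  0.21] turn 0.04
```

step_arm(targets="-0.1 0.05 0.05 0;0 0 0.05 0;0 0 0.05 0;0 0 0.05 0;0 0 0 0;0 0 0 0")

```text
time_s: 18.68
tcp_pos: [0.4744, -0.0853, 0.112]
ee_rot: [[-1.0, -0.001, 0.0], [-0.001, 1.0, -0.0], [-0.0, -0.0, -1.0]]
wrist_force: [0.7, -0.5, -2.1]
gripper_width: 0.752
gripper_force: 30.0
```

```bash
python3 go.py 474.3 -85.2 112 180
```

```text
t 18.68 tcp [474.4 -85.3 112. ] yaw 180.05 tilt z [ 0. -0.] w 65.4 gf 30.0 F [ 0.7 -0.5 -2.1]
tool shift cm [0.01 0.01 0.  ] turn 0.05
```

step_arm(targets="0 0 0.05 0;0 0 0.05 0;0 0 0 0;0 0 0 0")

```text
time_s: 19.02
tcp_pos: [0.4746, -0.0853, 0.112]
ee_rot: [[-1.0, -0.001, 0.001], [-0.001, 1.0, -0.0], [-0.001, -0.0, -1.0]]
wrist_force: [-1.1, 0.0, 5.6]
gripper_width: 0.754
gripper_force: 30.0
```

step_arm(targets="0 0 0 0;0 0 0 0;0 0 0 0;0 0 0 0;0 0 -1 0;0 0 -2 0;0 0 -3 0;0 0 -2 0;0 0 -1 0;0 0 0 0", claw=8.7)

```text
time_s: 19.85
tcp_pos: [0.476, -0.0853, 0.2037]
ee_rot: [[-1.0, -0.001, 0.006], [-0.001, 1.0, 0.0], [-0.006, 0.0, -1.0]]
wrist_force: [0.4, 0.2, -1.3]
gripper_width: 0.996
gripper_force: 0.0
```

step_arm(targets="-1 -1.3 0 0;-1.8 -2.4 0 0;-1.8 -2.4 0 0;-1.8 -2.4 0 0;-1.8 -2.4 0 0;-1.8 -2.4 0 0;-1.8 -2.4 0 0;-1.8 -2.4 0 0;-1 -1.3 0 0;-0.4 -0.5 0 0;0 0 0 0;0 0 0 0")

```text
time_s: 20.85
tcp_pos: [0.6238, -0.2837, 0.1996]
ee_rot: [[-1.0, -0.001, -0.002], [-0.001, 1.0, 0.001], [0.002, 0.001, -1.0]]
wrist_force: [-0.6, 0.2, -0.4]
gripper_width: 0.997
gripper_force: 0.0
```

```bash
python3 go.py 624.5 -284 17 180; python3 - <<'E'
from h import *
s=cap('scene');t=cap('top')
cv2.imwrite('pics/p3.png',np.hstack([cv2.resize(t['frame'][200:350,290:460],(400,353)),cv2.resize(s['frame'][150:300,170:340],(400,353))]))
E
```

```text
t 20.85 tcp [ 623.8 -283.7  199.6] yaw 180.03 tilt z [-0.0024  0.001 ] w 86.8 gf 0.0 F [-0.6  0.2 -0.4]
tool shift cm [-0.11 -0.05 18.26] turn 0.03
```

View pics/p3.png

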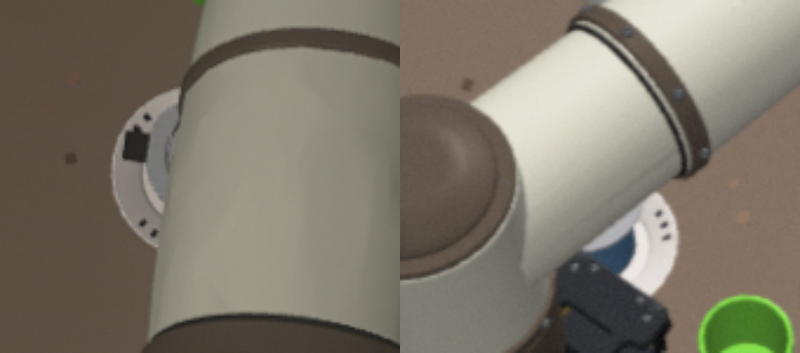

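The arm hides most of the filter here, with only its left ear and flange visible at crop (135,145), so I'll check it later. Now descending on the press.

step_arm(targets="-0.1 0 2 0;0 0 3.5 0;0 0 3.5 0;0 0 3.5 0;0 0 2.7 0;0 0 1.8 0;0 0 0.8 0;0 0 0.2 0;0 0 0 0;0 0 0 0", claw=4)

```text
time_s: 21.78
tcp_pos: [0.6267, -0.2842, 0.0231]
ee_rot: [[-1.0, -0.002, 0.003], [-0.002, 1.0, -0.001], [-0.003, -0.001, -1.0]]
wrist_force: [-0.2, -0.7, -0.2]
gripper_width: 0.468
gripper_force: 0.0
```

```bash
python3 go.py 624.5 -284 17 180
```

```text
t 21.78 tcp [ 626.7 -284.2   23.1] yaw 180.09 tilt z [ 0.0032 -0.0011] w 40.7 gf 0.0 F [-0.2 -0.7 -0.2]
tool shift cm [0.23 0.02 0.61] turn 0.09
```

step_arm(targets="0 0 0 0;0 0 0 0;0 0 0 0;0 0 0 0;0 0 0 0;0 0 0 0;0 0 0 0;0 0 0 0", claw=1.25)

```text
time_s: 22.45
tcp_pos: [0.6255, -0.2841, 0.021]
ee_rot: [[-1.0, -0.001, -0.0], [-0.001, 1.0, 0.0], [0.0, 0.0, -1.0]]
wrist_force: [-0.1, 0.2, 0.3]
gripper_width: 0.145
gripper_force: 0.3
```

step_arm(targets="0 0 0 0;0 0 0 0;0 0 0 0;0 0 0 -3;0 0 0 -7;0 0 0 -7;0 0 0 -7;0 0 0 -7;0 0 0 -7;0 0 0 -7;0 0 0 -7;0 0 0 -7", claw=4)

```text
time_s: 23.45
tcp_pos: [0.6255, -0.2842, 0.021]
ee_rot: [[-0.509, -0.861, -0.0], [-0.861, 0.509, -0.0], [0.0, 0.0, -1.0]]
wrist_force: [0.4, -1.2, 0.3]
gripper_width: 0.459
gripper_force: 0.0
```

step_arm(targets="0 0 0 -7;0 0 0 -7;0 0 0 -7;0 0 0 -7;0 0 0 -3;0 0 0 0;0 0 0 0;0 0 0 0")

```text
time_s: 24.12
tcp_pos: [0.6255, -0.2842, 0.021]
ee_rot: [[-0.001, -1.0, -0.0], [-1.0, 0.001, 0.0], [-0.0, 0.0, -1.0]]
wrist_force: [-0.4, 0.0, -0.4]
gripper_width: 0.458
gripper_force: 0.0
```

```bash
python3 go.py
```

```text
t 24.12 tcp [ 625.5 -284.2   21. ] yaw 269.97 tilt z [-0.0001  0.    ] w 39.9 gf 0.0 F [-0.4  0.  -0.4]
```

step_arm(targets="0 0 0 0;0 0 0 0;0 0 0 0;0 0 0 0;0 0 0 0;0 0 0 0;0 0 0 0;0 0 0 0;0 0 0 0", claw=0.4)

```text
time_s: 24.87
tcp_pos: [0.6254, -0.2842, 0.0211]
ee_rot: [[0.001, -1.0, -0.0], [-1.0, -0.001, 0.0], [-0.0, 0.0, -1.0]]
wrist_force: [-0.7, -0.1, 0.7]
gripper_width: 0.126
gripper_force: 30.0
```

```bash
python3 go.py 474.6 -85.3 205 270
```

```text
t 24.87 tcp [ 625.4 -284.2   21.1] yaw 270.04 tilt z [-0.0003  0.0001] w 11.0 gf 30.0 F [-0.7 -0.1  0.7]
tool shift cm [-19.9   15.07 -18.39] turn 0.04
```

step_arm(targets="0 0 -0.3 0;0 0 -1 0;0 0 -2 0;0 0 -3 0;0 0 -3.3 0;0 0 -3.3 0;0 0 -2.5 0;0 0 -1.8 0;0 0 -1 0;0 0 -0.3 0;0 0 0 0;0 0 0 0")

```text
time_s: 25.87
tcp_pos: [0.6248, -0.2838, 0.2045]
ee_rot: [[0.001, -1.0, -0.002], [-1.0, -0.001, 0.001], [-0.001, 0.002, -1.0]]
wrist_force: [-0.4, 0.3, -0.4]
gripper_width: 0.13
gripper_force: 30.0
```

step_arm(targets="-0.8 0.6 0 0;-1.6 1.2 0 0;-2.2 1.7 0 0;-2.4 1.8 0 0;-2.4 1.8 0 0;-2.4 1.8 0 0;-2.4 1.8 0 0;-2.2 1.7 0 0;-1.6 1.2 0 0;-1.2 1 0 0;-0.7 0.5 0 0;0 0 0 0")

```text
time_s: 26.87
tcp_pos: [0.473, -0.0845, 0.2052]
ee_rot: [[0.002, -1.0, -0.002], [-1.0, -0.002, 0.0], [-0.0, 0.002, -1.0]]
wrist_force: [-0.4, -0.4, -0.3]
gripper_width: 0.124
gripper_force: 30.0
```

step_arm(targets="0 0 0 0;0 0 0 0;0 0 0 0;0 0 0 0")

```text
time_s: 27.2
tcp_pos: [0.4747, -0.0859, 0.2057]
ee_rot: [[-0.0, -1.0, -0.001], [-1.0, 0.0, -0.0], [0.0, 0.001, -1.0]]
wrist_force: [0.1, 0.3, -1.1]
gripper_width: 0.126
gripper_force: 30.0
```

```bash
python3 go.py 474.6 -85.3 160 270; python3 - <<'E'
from h import *
s=cap('scene');t=cap('top')
cv2.imwrite('pics/p4.png',np.hstack([cv2.resize(t['frame'][200:350,290:460],(400,353)),cv2.resize(s['frame'][150:300,170:340],(400,353))]))
E
```

```text
t 27.20 tcp [474.7 -85.9 205.7] yaw 269.99 tilt z [-0.0006 -0.0002] w 10.9 gf 30.0 F [ 0.1  0.3 -1.1]
tool shift cm [-0.06  0.01  4.57] turn -0.01
```

View pics/p4.png

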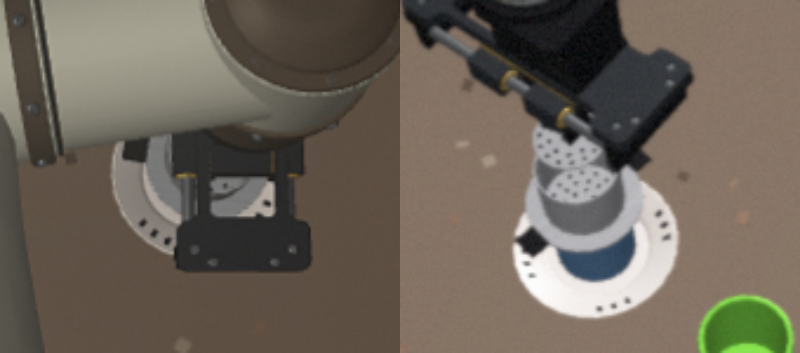

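The filter sits level on the tumbler (flange centre at scene crop (185,205)) and the press hangs just above it. I'll lower it to just over the rim and check.

step_arm(targets="-0.05 0 0.5 0;0 0 0.9 0;0 0 0.9 0;0 0 0.6 0;0 0 0.2 0;0 0 0 0;0 0 0 0;0 0 0 0")

```text
time_s: 27.97
tcp_pos: [0.4747, -0.0848, 0.1754]
ee_rot: [[0.001, -1.0, 0.001], [-1.0, -0.001, -0.0], [0.0, -0.001, -1.0]]
wrist_force: [0.1, -0.1, 0.1]
gripper_width: 0.128
gripper_force: 30.0
```

```bash
python3 go.py 474.6 -85.3 119 270
```

```text
t 27.97 tcp [474.7 -84.8 175.4] yaw 270.05 tilt z [ 0.0008 -0.0001] w 11.1 gf 30.0 F [ 0.1 -0.1  0.1]
tool shift cm [0.05 0.02 5.64] turn 0.05
```

step_arm(targets="0.05 0 0.3 0;0 0 0.5 0;0 0 0.6 0;0 0 0.7 0;0 0 0.7 0;0 0 0.7 0;0 0 0.6 0;0 0 0.5 0;0 0 0.4 0;0 0 0.2 0;0 0 0 0;0 0 0 0")

```text
time_s: 28.97
tcp_pos: [0.4745, -0.0853, 0.1231]
ee_rot: [[0.001, -1.0, 0.0], [-1.0, -0.001, -0.0], [0.0, -0.0, -1.0]]
wrist_force: [-0.1, 0.4, -1.5]
gripper_width: 0.127
gripper_force: 30.0
```

```bash
python3 go.py 474.6 -85.3 118 270
```

```text
t 28.97 tcp [474.5 -85.3 123.1] yaw 270.05 tilt z [ 0.0002 -0.0001] w 11.1 gf 30.0 F [-0.1  0.4 -1.5]
tool shift cm [-0.   -0.01  0.51] turn 0.05
```

step_arm(targets="0 0 0.1 0;0 0 0.1 0;0 0 0.1 0;0 0 0.05 0;0 0 0.05 0;0 0 0 0;0 0 0 0")

```text
time_s: 29.55
tcp_pos: [0.4744, -0.0853, 0.119]
ee_rot: [[0.001, -1.0, -0.0], [-1.0, -0.001, 0.0], [-0.0, 0.0, -1.0]]
wrist_force: [0.6, -0.9, -0.8]
gripper_width: 0.127
gripper_force: 30.0
```

step_arm(targets="0 0 0.05 0;0 0 0.05 0;0 0 0 0;0 0 0 0")

```text
time_s: 29.88
tcp_pos: [0.4743, -0.0853, 0.118]
ee_rot: [[0.001, -1.0, -0.0], [-1.0, -0.001, 0.0], [-0.0, 0.0, -1.0]]
wrist_force: [-1.0, -0.2, -0.2]
gripper_width: 0.129
gripper_force: 30.0
```

step_arm(targets="0 0 0.05 0;0 0 0.05 0;0 0 0 0;0 0 0 0")

```text
time_s: 30.22
tcp_pos: [0.4746, -0.0854, 0.118]
ee_rot: [[0.001, -1.0, 0.001], [-1.0, -0.001, -0.0], [0.0, -0.001, -1.0]]
wrist_force: [-2.4, 0.1, 5.3]
gripper_width: 0.123
gripper_force: 30.0
```

Contact on the filter floor. I'll let go with a small opening and rise, then travel to the lid.

step_arm(targets="0 0 0 0;0 0 0 0;0 0 0 0;0 0 -0.5 0;0 0 -1 0;0 0 -1.5 0;0 0 -2 0;0 0 -2 0;0 0 -1.5 0;0 0 -1 0;0 0 0 0;0 0 0 0", claw=2.1)

```text
time_s: 31.22
tcp_pos: [0.4742, -0.0852, 0.212]
ee_rot: [[0.001, -1.0, 0.0], [-1.0, -0.001, 0.001], [-0.001, -0.0, -1.0]]
wrist_force: [-0.2, -0.1, -1.0]
gripper_width: 0.241
gripper_force: 0.0
```

step_arm(targets="-1 0 0 0;-2.5 0.1 0 0;-3.5 0.1 0 0;-3.8 0.2 0 0;-3.8 0.2 0 0;-3.8 0.2 0 0;-3.8 0.2 0 0;-3.8 0.1 0 0;-3.5 0.1 0 0;-3 0.1 0 0;-2 0.1 0 0;-1 0 0 0")

```text
time_s: 32.22
tcp_pos: [0.459, 0.2723, 0.2104]
ee_rot: [[0.004, -1.0, -0.002], [-1.0, -0.004, -0.002], [0.002, 0.002, -1.0]]
wrist_force: [-0.6, -0.4, -0.1]
gripper_width: 0.241
gripper_force: 0.0
```

step_arm(targets="0 0 0 0;0 0 0 0;0 0 0 0", claw=5)

```text
time_s: 32.47
tcp_pos: [0.4597, 0.2685, 0.2115]
ee_rot: [[-0.0, -1.0, -0.001], [-1.0, 0.0, -0.001], [0.001, 0.001, -1.0]]
wrist_force: [0.3, 0.1, -0.2]
gripper_width: 0.387
gripper_force: 0.0
```

```bash
python3 go.py 461 274 14 270; python3 - <<'E'
from h import *
s=cap('scene');t=cap('top')
cv2.imwrite('pics/p5.png',np.hstack([cv2.resize(t['frame'][200:350,290:460],(400,353)),cv2.resize(s['frame'][150:300,170:340],(400,353))]))
E
```

```text
t 32.47 tcp [459.7 268.5 211.5] yaw 269.99 tilt z [-0.0012 -0.001 ] w 33.7 gf 0.0 F [ 0.3  0.1 -0.2]
tool shift cm [-0.57 -0.15 19.75] turn -0.01
```

View pics/p5.png

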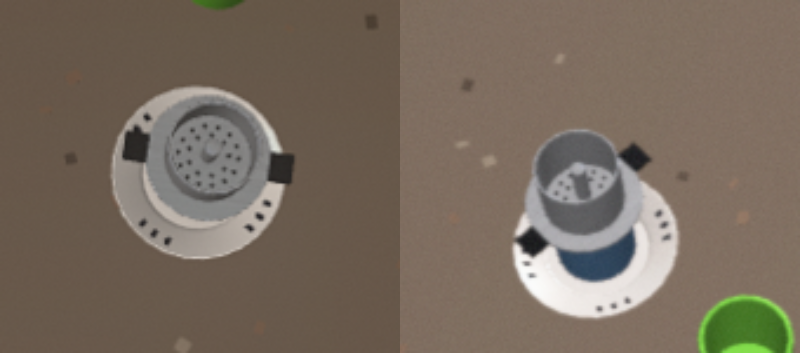

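The stack is straight, with the press in the filter (top crop about (211,152), ears at (135,147) and (281,168)). Now descending on the lid.

```bash
python3 - <<'E'
from h import *
s=cap('scene');t=cap('top');k=.425
print(tri(t,(290+208*k,200+157*k),s,(170+184*k,150+199*k)),tri(t,(290+211*k,200+149*k),s,(170+179.5*k,150+170*k)))
E
```

```text
(array([ 0.47531818, -0.08684225,  0.09810183]), np.float64(0.0002859982479113708)) (array([ 0.47530835, -0.08493095,  0.14065491]), np.float64(0.0006063118129521781))
```

step_arm(targets="-0.5 -0.15 2 0;0 0 3.5 0;0 0 3.5 0;0 0 3.5 0;0 0 3 0;0 0 2 0;0 0 1 0;0 0 0.3 0;0 0 0 0;0 0 0 0;0 0 0 0", claw=5)

```text
time_s: 33.58
tcp_pos: [0.4625, 0.2755, 0.0257]
ee_rot: [[0.001, -1.0, 0.002], [-1.0, -0.001, 0.002], [-0.002, -0.002, -1.0]]
wrist_force: [0.1, 0.9, 0.2]
gripper_width: 0.578
gripper_force: 0.0
```

```bash
python3 go.py 461 274 14 270
```

```text
t 33.58 tcp [462.5 275.5  25.7] yaw 270.05 tilt z [0.0024 0.0024] w 50.3 gf 0.0 F [0.1 0.9 0.2]
tool shift cm [0.15 0.16 1.17] turn 0.05
```

step_arm(targets="0.1 0.1 0.4 0;0 0 0.4 0;0 0 0.2 0;0 0 0 0;0 0 0 0;0 0 0 0")

```text
time_s: 34.08
tcp_pos: [0.4606, 0.2738, 0.0141]
ee_rot: [[0.001, -1.0, 0.0], [-1.0, -0.001, -0.0], [0.0, -0.0, -1.0]]
wrist_force: [-0.3, 0.2, -0.2]
gripper_width: 0.575
gripper_force: 0.0
```

```bash
python3 go.py 461 274 14 270
```

```text
t 34.08 tcp [460.6 273.8  14.1] yaw 270.05 tilt z [ 0.0001 -0.    ] w 50.0 gf 0.0 F [-0.3  0.2 -0.2]
tool shift cm [-0.02 -0.04  0.01] turn 0.05
```

step_arm(targets="0 0 0 0;0 0 0 0;0 0 0 0;0 0 0 0;0 0 0 0;0 0 0 0;0 0 0 0;0 0 0 0", claw=2.25)

```text
time_s: 34.75
tcp_pos: [0.4604, 0.2736, 0.014]
ee_rot: [[0.001, -1.0, -0.0], [-1.0, -0.001, -0.0], [0.0, 0.0, -1.0]]
wrist_force: [-1.4, -0.2, 0.1]
gripper_width: 0.261
gripper_force: 0.4
```

step_arm(targets="0 0 0 0;0 0 0 0;0 0 0 0;0 0 0 3;0 0 0 7;0 0 0 7;0 0 0 7;0 0 0 7;0 0 0 7;0 0 0 7;0 0 0 7;0 0 0 7", claw=5)

```text
time_s: 35.75
tcp_pos: [0.4607, 0.2737, 0.0141]
ee_rot: [[-0.86, -0.511, 0.0], [-0.511, 0.86, 0.0], [-0.0, -0.0, -1.0]]
wrist_force: [0.0, 0.4, 0.5]
gripper_width: 0.576
gripper_force: 0.0
```

step_arm(targets="0 0 0 7;0 0 0 7;0 0 0 7;0 0 0 7;0 0 0 3;0 0 0 0;0 0 0 0;0 0 0 0")

```text
time_s: 36.42
tcp_pos: [0.4606, 0.2737, 0.0141]
ee_rot: [[-1.0, -0.002, 0.0], [-0.002, 1.0, 0.0], [-0.0, 0.0, -1.0]]
wrist_force: [-1.0, 0.2, -0.7]
gripper_width: 0.572
gripper_force: 0.0
```

step_arm(targets="0 0 0 0;0 0 0 0;0 0 0 0;0 0 0 0;0 0 0 0;0 0 0 0;0 0 0 0;0 0 0 0;0 0 0 0", claw=1.4)

```text
time_s: 37.17
tcp_pos: [0.4606, 0.2738, 0.0141]
ee_rot: [[-1.0, -0.001, 0.0], [-0.001, 1.0, 0.0], [-0.0, 0.0, -1.0]]
wrist_force: [0.6, -0.4, -0.7]
gripper_width: 0.242
gripper_force: 30.0
```

```bash
python3 go.py 474.6 -85.3 205 180
```

```text
t 37.17 tcp [460.6 273.8  14.1] yaw 180.05 tilt z [0.0001 0.0002] w 21.0 gf 30.0 F [ 0.6 -0.4 -0.7]
tool shift cm [ -1.37 -35.91 -19.1 ] turn 0.05
```

step_arm(targets="0 0 -0.3 0;0 0 -1 0;0 0 -2 0;0 0 -3 0;0 0 -3.3 0;0 0 -3.3 0;0 0 -2.5 0;0 0 -1.8 0;0 0 -1 0;0 0 -0.3 0;0 -0.8 0 0;-0.1 -1.8 0 0")

```text
time_s: 38.17
tcp_pos: [0.4609, 0.2478, 0.1977]
ee_rot: [[-1.0, -0.002, -0.002], [-0.002, 1.0, -0.001], [0.002, -0.001, -1.0]]
wrist_force: [0.9, -0.9, -1.2]
gripper_width: 0.24
gripper_force: 30.0
```

step_arm(targets="-0.1 -2.6 0 0;-0.1 -3 0 0;-0.1 -3.2 0 0;-0.1 -3.2 0 0;-0.2 -3.2 0 0;-0.2 -3.2 0 0;-0.1 -3.2 0 0;-0.1 -3 0 0;-0.1 -2.6 0 0;-0.1 -2.2 0 0;-0.1 -1.6 0 0;0 -1 0 0")

```text
time_s: 39.17
tcp_pos: [0.4733, -0.0743, 0.1972]
ee_rot: [[-1.0, 0.001, -0.004], [0.001, 1.0, -0.0], [0.004, -0.0, -1.0]]
wrist_force: [0.0, 0.6, 0.3]
gripper_width: 0.242
gripper_force: 30.0
```

step_arm(targets="0 -0.9 0 0;0 -0.4 0 0;0 0 0 0;0 0 0 0;0 0 0 0;0 0 0 0")

```text
time_s: 39.67
tcp_pos: [0.4749, -0.0847, 0.1991]
ee_rot: [[-1.0, -0.002, 0.0], [-0.002, 1.0, 0.0], [-0.0, 0.0, -1.0]]
wrist_force: [-0.7, 0.6, -1.7]
gripper_width: 0.246
gripper_force: 30.0
```

```bash
python3 go.py 474.6 -85.5 168 180
```

```text
t 39.67 tcp [474.9 -84.7 199.1] yaw 180.11 tilt z [0.0001 0.0001] w 21.4 gf 30.0 F [-0.7  0.6 -1.7]
tool shift cm [ 0.03 -0.08  3.11] turn 0.11
```

step_arm(targets="0 -0.06 0.4 0;0 0 0.9 0;0 0 0.9 0;0 0 0.6 0;0 0 0.2 0;0 0 0 0;0 0 0 0;0 0 0 0;0 0 0 0")

```text
time_s: 40.42
tcp_pos: [0.4752, -0.0859, 0.1694]
ee_rot: [[-1.0, -0.001, 0.001], [-0.001, 1.0, 0.0], [-0.001, 0.0, -1.0]]
wrist_force: [0.2, -0.2, -1.5]
gripper_width: 0.248
gripper_force: 30.0
```

```bash
python3 go.py 474.6 -85.4 156 180;python3 - <<'E'
from h import *
s=cap('scene')
cv2.imwrite('pics/p6.png',cv2.resize(s['frame'][170:280,190:320],(650,550),interpolation=cv2.INTER_CUBIC))
E
```

```text
t 40.42 tcp [475.2 -85.9 169.4] yaw 180.05 tilt z [0.0008 0.0001] w 21.5 gf 30.0 F [ 0.2 -0.2 -1.5]
tool shift cm [0.06 0.05 1.34] turn 0.05
```

View pics/p6.png

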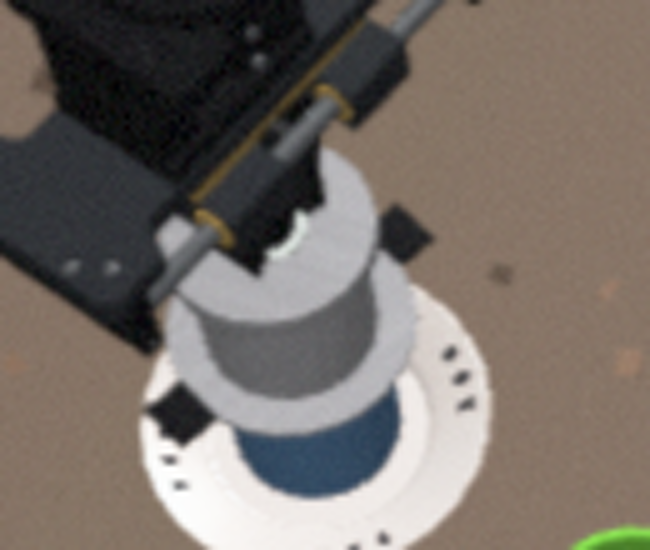

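The lid hangs level above the filter: cap edge from x about 158 to 378 in the crop, filter pot below from about 200 to 375, which is consistent with perspective. I'll lower it and creep to contact.

step_arm(targets="0 0 0.2 0;0 0 0.3 0;0 0 0.3 0;0 0 0.2 0;0 0 0.1 0;0 0 0 0;0 0 0 0;0 0 0 0")

```text
time_s: 41.13
tcp_pos: [0.475, -0.0859, 0.1581]
ee_rot: [[-1.0, -0.001, 0.0], [-0.001, 1.0, -0.0], [-0.0, -0.0, -1.0]]
wrist_force: [-0.2, -0.1, -1.3]
gripper_width: 0.245
gripper_force: 30.0
```

```bash
python3 go.py 474.6 -85.4 154 180
```

```text
t 41.13 tcp [475.  -85.9 158.1] yaw 180.05 tilt z [ 0.0002 -0.    ] w 21.3 gf 30.0 F [-0.2 -0.1 -1.3]
tool shift cm [0.04 0.05 0.41] turn 0.05
```

step_arm(targets="0.03 0.04 0.1 0;0 0 0.1 0;0 0 0.1 0;0 0 0.05 0;0 0 0 0;0 0 0 0")

```text
time_s: 41.63
tcp_pos: [0.4746, -0.0855, 0.1545]
ee_rot: [[-1.0, -0.001, -0.0], [-0.001, 1.0, -0.0], [0.0, -0.0, -1.0]]
wrist_force: [-0.5, 0.7, -1.6]
gripper_width: 0.246
gripper_force: 30.0
```

step_arm(targets="0 0 0.05 0;0 0 0.05 0;0 0 0 0;0 0 0 0")

```text
time_s: 41.97
tcp_pos: [0.4748, -0.0855, 0.154]
ee_rot: [[-1.0, -0.001, 0.001], [-0.001, 1.0, -0.0], [-0.001, -0.0, -1.0]]
wrist_force: [-0.7, 0.8, 3.2]
gripper_width: 0.243
gripper_force: 30.0
```

Contact. I'll release, rise and move aside to look.

step_arm(targets="0 0 0 0;0 0 0 0;0 0 0 0;0 0 0 0;0 0 -0.5 0;0 0 -1 0;0 0 -2 0;0 0 -2 0;0 0 -1.5 0;0 0 -1 0;0 1 0 0;0 2 0 0", claw=4.5)

```text
time_s: 42.97
tcp_pos: [0.4744, -0.0557, 0.2335]
ee_rot: [[-1.0, 0.002, 0.0], [0.002, 1.0, 0.0], [-0.0, 0.0, -1.0]]
wrist_force: [0.4, 0.5, 0.7]
gripper_width: 0.518
gripper_force: 0.0
```

step_arm(targets="0 3 0 0;0 3.5 0 0;0 3.5 0 0;0 3.5 0 0;0 3.5 0 0;0 3.5 0 0;0 3 0 0;0 2 0 0;0 1 0 0;0 0 0 0;0 0 0 0;0 0 0 0")

```text
time_s: 43.97
tcp_pos: [0.474, 0.2085, 0.2332]
ee_rot: [[-1.0, 0.0, -0.001], [0.0, 1.0, -0.001], [0.001, -0.001, -1.0]]
wrist_force: [1.0, 0.2, 0.1]
gripper_width: 0.517
gripper_force: 0.0
```

```bash
python3 go.py;python3 - <<'E'
from h import *
s=cap('scene');t=cap('top')
cv2.imwrite('pics/p7.png',np.hstack([cv2.resize(t['frame'][200:350,290:460],(400,353)),cv2.resize(s['frame'][150:300,170:340],(400,353))]))
E
```

```text
t 43.97 tcp [474.  208.5 233.2] yaw 180.00 tilt z [-0.001  -0.0007] w 45.0 gf 0.0 F [1.  0.2 0.1]
```

View pics/p7.png

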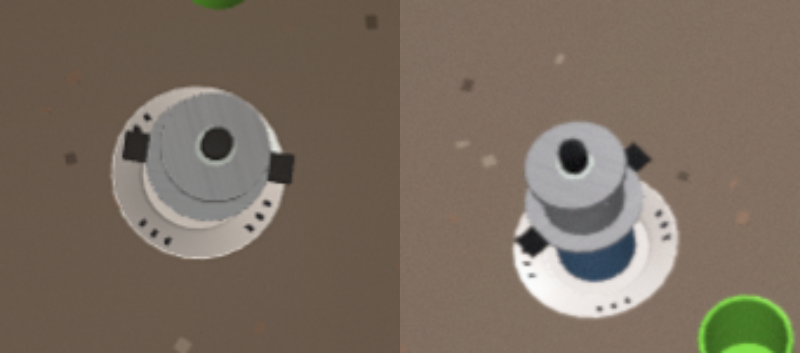

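The lid sits level and centred on the stack (knob at top crop (216,145) and scene crop (174,157)), and the robot is clear. I'm handing it in.

```bash
python3 -c "
from station import r
print(r.finish_job())"
```

```text
the job is handed in; nothing more can be done
None
```

The coffee maker is assembled (saucer, tumbler, filter, press, lid) and handed in at about 44 s; the last pictures show the stack level and centred, and I moved no bystander, but the hand-in returned no verdict.

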